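# Set the size drum and close the balance-weight pot

### The arm

A 6-joint arm with a two-finger parallel gripper is mounted at the origin on the work surface. World frame = base frame: x ahead of the robot, y to its left, z up, the work surface at z = 0. Lengths are in mm, angles in degrees, forces in N, time in s.
With the tool pointing down it reaches from about 350 to 850 mm from the base axis. Payload 8.1 kg.
Tool frame: the origin (TCP) lies on the centre line of the jaws, within the pads' length; the fingertips stand 8 mm ahead of it and the grasp point (between the pads) lies 11 mm behind it; x points along the fingers, z is the direction in which the jaws open and shut, and the axes are right-handed (so a half turn about x gives the same grasp; the last joint's range is limited). The gripper opens to 85 mm and grips with 20 to 120 N. Pads are 22 mm wide; open, the fingers measure 114 mm over their backs; the gripper's body (76 mm by 85 mm) begins 54 mm behind the grasp point. The pads swing forward as they close: fully open they stand 13 mm farther back than shut.
Start: joints at [70.68, 7.471, 85.268, -0, 87.261, -4.893], TCP at [149.466, 581.09, 239.292] pointing down, gripper open.
Joint ranges: [-169.43, 169.43], [-51.17, 129.36], [1.28, 143.12], [-76.62, 256.62], [0, 156.53], [-152.29, 152.29]. Speed limits (degrees/s): [136.94, 136.94, 159.86, 180, 180, 180].

### API

Orientations are given as [roll, pitch, yaw] about the fixed x, y, z axes, in that order (R = Rz(yaw) Ry(pitch) Rx(roll)).
In Python, from bench import r, vision, order gives the robot as it stands. The module is installed in compiled form; this text tells all that it offers.
- The arm moves only by the shell command python3 -m jog 'ROWS' [FORCE]. ROWS is JSON, a list of rows, each a list of 3 entries, a list of its own where there are three numbers: the shift along the world's x, y, z in m, then the turn, a rotation vector about the world's x, y, z in rad, then the opening, from -1 (shut) to 1 (fully open). A call has 1 to 5 rows; each row is the pose to reach, as a shift and turn from the pose commanded when the call began; what a row does not reach only later rows make up. A row lasts 1/12 s, in which the tool goes at most 41.7 mm and 7.16 degrees, less where a joint would pass 70% of its speed; a pose out of reach is approached as far as the arm can. A call with a gripper value outside its range is refused whole. The fingers move at their own pace and stop on an object; FORCE is the grip in N (left out, the last holds). Time passes only in rows, so rows that repeat a pose let the fingers close. It gives the time, the measured TCP pose, the force and the opening at its end, in the units of the state.
- r.sense(): the state, without advancing time (a new reading comes with each control period).
- vision.snapshot(name): name is "side" or "top"; returns the picture (384x512x3 uint8, red, green, blue); there is no depth.
- vision.camera_model(name): a dict with "fov_y" (degrees; the focal length in pixels is half the picture's height over the tangent of half this angle, whatever the lens; pixels are square), "cx", "cy" (the principal point, pixels), "world_to_cam" (4x4, takes a point from world to camera coordinates). Camera axes: x right, y down, z forward; pixel columns grow to the right and rows downward; lengths in mm; the calibration is good to about 2 mm. A picture is of the moment at which its call begins. camera_model takes no time and is no camera call.
- order.hand_in(): hands the job in, once; it reports no verdict.
The state is a dict: "time": time; "joint_pos": joint angles; "qd": joint speeds; "joint_efforts": joint torques, N m; "tool_pos": TCP position; "tcp_rot": TCP orientation; "ft_force": force on the tool from outside, world axes, zero at the start; "wrist_torque": the same for the moment, N m; "finger_gap": finger opening in mm.
Only numpy, scipy, OpenCV 4.12 (cv2) and the standard library are available. Lean on these libraries where they do the work, as an engineer would, in place of code of your own. Each camera call takes 0.05 s, during which the arm holds its last target.

### The job

The weight pot has just been refilled with size 6: turn the knob of the number dial until the 6 stands in the middle of its small window, then set the loose cover on the pot so that it sits fully seated and level on the rim. Set the cover down rather than dropping it, and leave the jar, the wrench and the carton where they are.

Things in the scene. Friction and masses are not known exactly. Their poses are not given: they have to be found in the camera images.
- dial: Fixed grey number dial, base 185 x 185 mm. Origin: centre of its underside, z up. Its panel slopes 35 degrees, low side to the dial's -x (near the robot): the knob's axis points along (-0.574, 0, 0.819) in the dial's frame. An octagonal conical hood, 166 mm across the foot, 96 mm across its flat top, hides a drum with numbers 1 to 8; one shows in the window. The knob stands on the flat top.
- drum (a joint): Turn of the drum with its knob, rad, growing counter-clockwise seen looking down on the knob. Numbers are 45 degrees apart: number n is in the middle of the window at (n - 1) x 0.7854, so 1 at 0 and 6 at 3.927. Stops at -0.3 and 5.8. No clicks: light friction (0.07 N m) holds it where it is left. At the start it stands between 1.1 and 2.9.
- knob_grip (a point): Grip point of the black bar knob, on the turning axis: bar 42 mm long, 14 mm thick, top 13.5 mm beyond this point, hood's flat top 28.5 mm behind it (a collar 38 mm across, 5 mm thick, lies on that). The frame turns with the drum: z out along the axis; x along the bar (at drum = 0, x points up the slope); y across its thickness.
- window (a point): Middle of the window, 26 x 26 mm, at the high side of the hood (dial's +x from the knob), facing almost straight up; the black numbers on white are 14 mm wide and 22 mm tall, their tops point to the dial's +x.
- pot: Fixed open round steel pot full of small weights, 100 mm outside diameter, wall 4 mm (mouth 92 mm), 70 mm tall, on a flange 120 mm across, 4 mm thick. Origin: centre of its underside, z up.
- pot_rim (a point): Centre of the pot's mouth, at rim height (70 mm above the bench).
- cover: Loose aluminium cover, 0.12 to 0.21 kg, lying right way up: disc 110 mm diameter, 5 mm thick; beneath it a round step 85 mm diameter, 6 mm deep, that drops into the pot's mouth; on top a black round knob 20 mm diameter, 34 mm tall. Origin: centre of the step's underside, z up (top of disc 11 mm, of knob 45 mm above it). Seated, the disc rests on the rim, this origin 6 mm below pot_rim.
- cover_grip (a point): On the axis of the cover's knob, 34 mm above the cover's origin, 11 mm below the knob's top.
- paste_jar: Bystander: white jar with black cap, 72 mm diameter, 85 mm tall; origin at the centre of its underside.
- wrench: Bystander: steel wrench, 190 mm long, lying flat; its length along its x.
- carton: Bystander: cardboard carton 90 x 60 x 45 mm; origin at the centre of its underside.
Not all that is in view belongs to the job. Leave any yellow look-alike of the pot alone. There is more than one size of the cover; the one meant has the size given above.

How it is judged (in metres and radians):
On the way, in this order (a step that is already met when the one before it is completed fails the run):
1. the 6 stands in the middle of the window (value of joint drum between 3.807 and 4.047 rad and velocity of joint drum between -0.1 and 0.1 rad/s), for 0.2 s.
2. the cover sits on the pot's rim (horizontal distance between cover and pot_rim below 0.006 m and z of cover in the frame of pot_rim below -0.004 m and angle between cover's own z axis and vertical below 0.05 rad), for 0.2 s.
At the end, for the whole second after the job is handed in: The drum stands within 0.12 rad (7 mm) of the 6 in the middle of the window; the cover lies at rest on the pot, right way up, its step in the mouth, centred within 6 mm, its disc on the rim within 2 mm, level within 0.05 rad (all of step 2 and value of joint drum between 3.807 and 4.047 rad and z of cover in the frame of pot_rim above -0.009 m and linear speed of cover below 0.02 m/s); the robot touches nothing.
It fails at once if the cover falls freely (by more than about 10 mm) (linear speed of cover above 0.45 m/s and contact force between the fingers and cover below 0.05 N).
It fails at once if the jar, the wrench or the carton is moved by more than 30 mm (distance of any of paste_jar, wrench, carton from where it was at the start of the episode above 0.03 m).
It also fails if it takes over 64 s, if anything falls off the work surface, if the arm or the gripper's body presses on something with over 40 N, if the wrist force passes 120 N, or if a joint passes its speed limit or range.

## Working session

There is one attempt and no reset: what is moved stays moved. The work goes in short steps, Python scripts to look and compute and a shell command to move; the robot and the scene stay as the last step left them, time stands still between calls to the robot, and variables do not carry over. Pictures are saved under pics/ and viewed, and the job is handed in when it is done.

```bash
mkdir -p pics
python3 - <<'E'
from bench import r,vision
import cv2
for n in("side","top"):
    im=vision.snapshot(n); cv2.imwrite(f"pics/{n}0.png",im[:,:,::-1]); 
    m=vision.camera_model(n); print(n,m)
print(r.sense())
E
```

```text
side {'fov_y': 44.01030602496118, 'cx': 260.1692374664362, 'cy': 194.82706902158347, 'world_to_cam': array([[ 9.17914469e-01, -3.96509289e-01, -1.46085834e-02,
        -5.04789264e+02],
       [-2.27561103e-01, -4.95926295e-01, -8.38017336e-01,
         2.40497084e+02],
       [ 3.25036878e-01,  7.72552583e-01, -5.45448013e-01,
         1.21270863e+03],
       [ 0.00000000e+00,  0.00000000e+00,  0.00000000e+00,
         1.00000000e+00]])}
top {'fov_y': 55.96628373045429, 'cx': 262.305597077899, 'cy': 190.73279035285722, 'world_to_cam': array([[ 1.05808424e-02, -9.99767300e-01,  1.87987382e-02,
         2.67182985e+01],
       [-9.83505107e-01, -1.37999359e-02, -1.80353172e-01,
         5.85878393e+02],
       [ 1.80570626e-01, -1.65803666e-02, -9.83422260e-01,
         1.13407006e+03],
       [ 0.00000000e+00,  0.00000000e+00,  0.00000000e+00,
         1.00000000e+00]])}
{'time': 0.1, 'joint_pos': array([ 7.06816078e+01,  7.51006401e+00,  8.53239334e+01, -1.36574844e-03,
        8.72604934e+01, -4.89127005e+00]), 'qd': array([-0.02229   , -0.15003776, -0.08179498,  0.07744977, -0.04904778,
       -0.0604558 ]), 'joint_efforts': array([ 2.78691732e-04, -5.70949030e+01, -5.01942623e+01, -2.27112687e-04,
        8.15882406e-03, -1.25097245e-05]), 'tool_pos': array([149.29816111, 580.63281691, 238.34821909]), 'tcp_rot': array([ 175.93579998,   89.90549934, -108.49125577]), 'ft_force': array([ 0.88515781,  1.06027989, -0.85757063]), 'wrist_torque': array([-0.02739906, -0.00234813, -0.05698726]), 'finger_gap': 84.89611818990869}
```

View pics/side0.png

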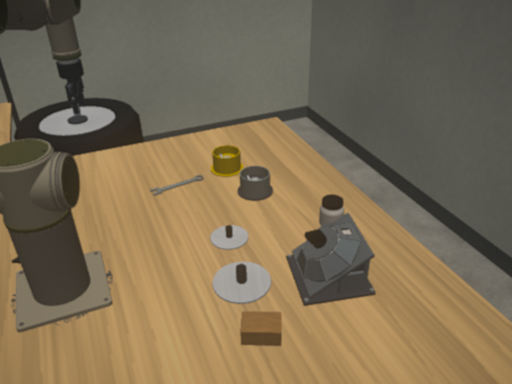

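View pics/top0.png

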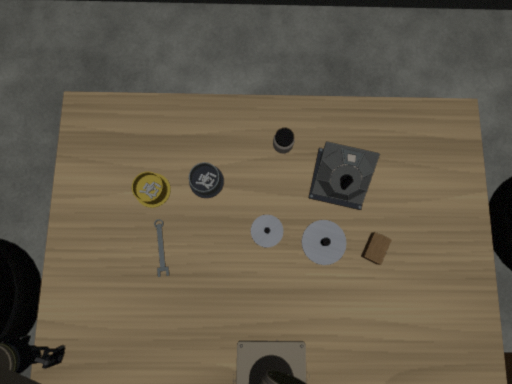

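```bash
cat > h.py <<'E'
import numpy as np,cv2
from bench import r,vision
from scipy.spatial.transform import Rotation as Ro
def cam(n):
    m=vision.camera_model(n); f=192/np.tan(np.radians(m['fov_y']/2)); return f,m['cx'],m['cy'],np.array(m['world_to_cam'])
def proj(n,P):
    f,cx,cy,T=cam(n); P=np.atleast_2d(P).astype(float); c=P@T[:3,:3].T+T[:3,3]
    return np.c_[cx+f*c[:,0]/c[:,2],cy+f*c[:,1]/c[:,2]]
def back(n,uv,z):
    f,cx,cy,T=cam(n); d=T[:3,:3].T@np.array([(uv[0]-cx)/f,(uv[1]-cy)/f,1]); o=-T[:3,:3].T@T[:3,3]
    return o+d*(z-o[2])/d[2]
def crop(im,x0,y0,x1,y1,k,fn):
    cv2.imwrite(fn,cv2.resize(im[y0:y1,x0:x1,::-1],None,fx=k,fy=k,interpolation=cv2.INTER_CUBIC))
E
python3 - <<'E'
from h import *
t=cv2.imread('pics/top0.png')[:,:,::-1]; s=cv2.imread('pics/side0.png')[:,:,::-1]
crop(t,240,120,400,280,5-1,'pics/t1.png' ) 
crop(t,130,150,230,220,8,'pics/t2.png')
crop(s,280,185,380,305,5,'pics/s1.png')
crop(s,190,140,290,310,3,'pics/s2.png')
E
```

```text
(no output)
```

View pics/t1.png

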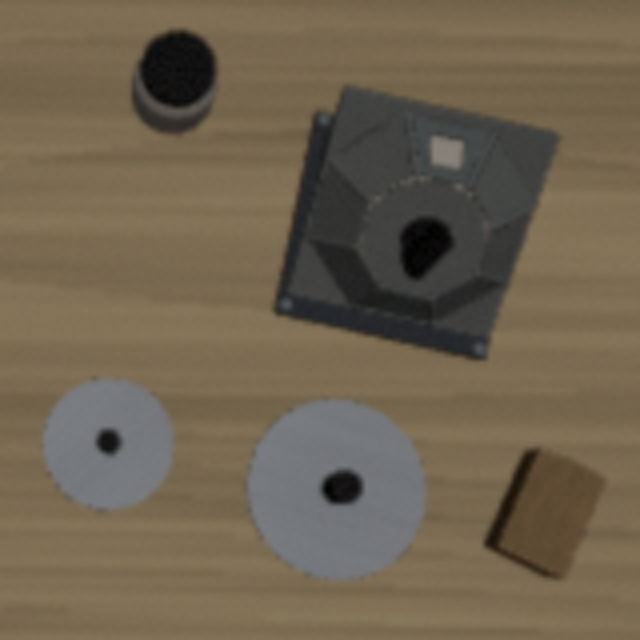

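View pics/t2.png

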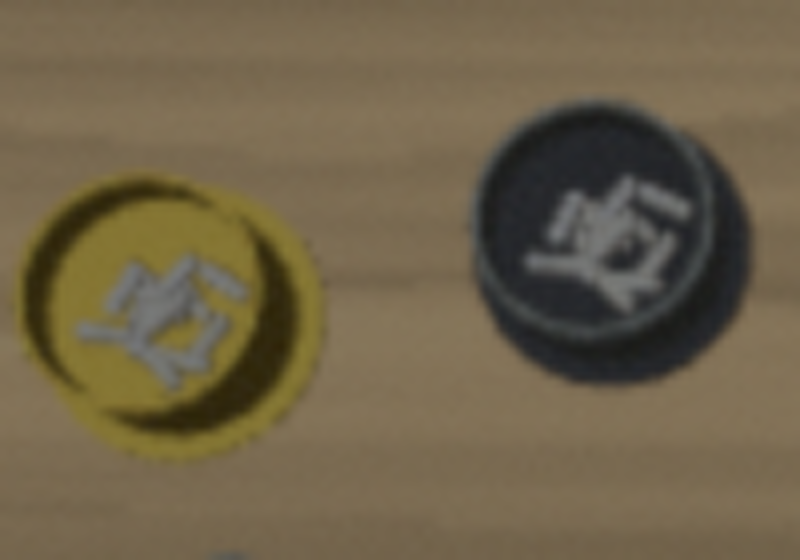

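View pics/s1.png

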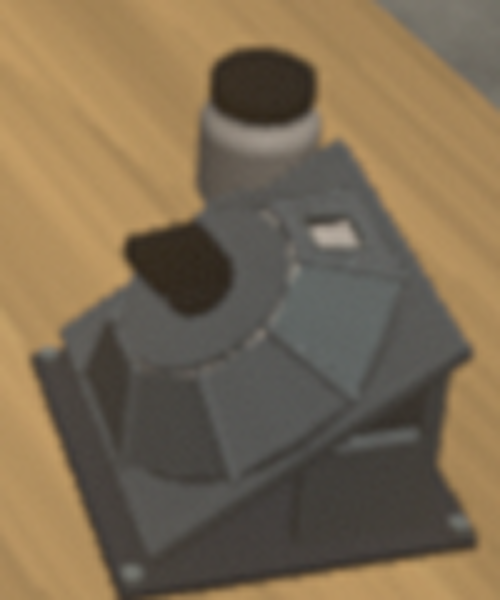

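View pics/s2.png

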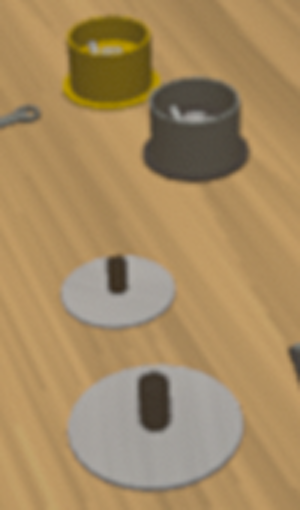

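Run:
```python
from h import *
for n,uv in [('top',(308.75,198)),('top',(361.75,209.5)),('side',(286.6,255.4)),('side',(303.6,304.6)),('side',(375,294))]:
    print(n,uv,back(n,uv,0).round(0),back(n,uv,8).round(0))
# covers
print('small knob top', back('top',(240+108/4,120+440/4),45),'disc',back('top',(240+108/4,120+443/4),11), 'dia', np.linalg.norm(back('top',(240+43/4,231),11)-back('top',(240+174/4,231),11)))
print('side disc', back('side',(190+118.5/3,140+290/3),11))
print('rim top',back('top',(130+594/8,150+219/8),70),'side',back('side',(190+196/3,140+100/3),70))
for c in [(178,68)]: print('jar',back('top',(240+c[0]/4,120+c[1]/4),85))
```

```text
top (308.75, 198) [ 572. -127.    0.] [ 571. -125.    8.]
top (361.75, 209.5) [ 535. -308.    0.] [ 534. -305.    8.]
side (286.6, 255.4) [ 579. -117.   -0.] [ 574. -126.    8.]
side (303.6, 304.6) [ 536. -299.    0.] [ 532. -306.    8.]
side (375, 294) [ 714. -340.    0.] [ 709. -347.    8.]
small knob top [457.6988169   17.18322277  45.        ] disc [457.70796415  16.10928547  11.        ] dia 109.30155367430854
side disc [459.60083246  12.88327548  11.        ]
rim top [623.86674729 223.33140361  70.        ] side [628.66613663 219.44195385  70.        ]
jar [760.30372688 -36.63742316  85.        ]
```

```bash
cat > fit.py <<'E'
from h import *
from scipy.optimize import differential_evolution, minimize
def tri(ut,us):
    A=[];b=[]
    for n,uv in(('top',ut),('side',us)):
        f,cx,cy,T=cam(n)
        for k,(p,c) in enumerate(((uv[0],cx),(uv[1],cy))):
            a=(p-c)/f*T[2]-T[k]; A.append(a[:3]);b.append(-a[3])
    s=np.linalg.lstsq(np.array(A),np.array(b),rcond=None); return s[0],s[1]
def Rk(yaw,d):
    return Ro.from_euler('z',yaw)*Ro.from_euler('y',-35,degrees=True)*Ro.from_euler('z',d)
def barpts(P,yaw,d):
    c=np.array([[sx*21,sy*7,z] for sx in(-1,1) for sy in(-1,1) for z in(-23.5,13.5)])
    return P+Rk(yaw,d).apply(c)
E
python3 - <<'E'
from fit import *
print('window',tri((351.5,158),(346.6,231.6)))
S=4
imgs={}
box={'top':(330,165,365,200),'side':(298,223,335,258)}
for n in box:
    im=cv2.imread(f'pics/{n}0.png').astype(float).mean(2); x0,y0,x1,y1=box[n]; c=im[y0:y1,x0:x1]; imgs[n]=c
    np.set_printoptions(linewidth=250); print(n); print(c[5:32,5:32].astype(int))
E
```

```text
window (array([ 678.70701917, -241.83821273,  137.13851457]), array([2.52264271]))
top
[[68 63 64 63 64 66 64 64 64 64 63 61 63 64 64 64 64 64 65 64 63 65 64 59 64 67 70]
 [65 66 65 65 64 65 66 65 65 62 63 64 66 64 64 63 63 64 63 63 65 63 64 66 66 61 68]
 [65 65 65 65 65 66 66 65 65 64 64 65 64 63 64 63 63 65 64 64 66 66 62 64 63 55 61]
 [67 64 64 63 64 64 66 65 66 63 63 62 64 64 60 65 65 65 64 63 66 65 63 65 65 64 63]
 [65 63 64 65 63 67 66 65 60 45 39 39 38 42 50 62 64 66 64 65 65 65 63 62 65 67 64]
 [66 65 65 66 65 64 63 45 34 23 19 16 19 18 28 39 55 61 64 66 67 66 64 63 64 69 77]
 [66 66 66 67 64 60 42 25 10 14 11 12  8  4  8 19 33 53 62 64 64 65 64 64 66 72 82]
 [66 66 65 64 62 49 21 11 12 13 12  6  0  7  3  9 18 42 64 64 64 66 64 64 66 68 75]
 [66 65 67 64 59 33 12  9  5 13 11 10  2  3  8  7 15 36 63 65 63 65 64 63 64 66 71]
 [66 66 65 65 57 23 11 11  8  5  0  4  3  6  1  7  9 21 50 63 64 66 64 66 65 65 70]
 [66 65 65 65 59 27 16 10  0  3  5  5  8 11 11  8  8 22 45 64 65 63 65 63 63 64 63]
 [65 65 65 64 59 33 12  9  5  0  7  7  6 10 11 10 15 24 46 63 65 64 62 64 62 62 56]
 [66 
[... 3558 characters left out ...]
  87  88  89  87  87  87  86  87]
 [ 84  86  87  89  90  89  90  90  90  89  89  89  88  86  84  84  88  88  89  88  89  88  87  86  87  86  87]
 [ 81  87  89  89  89  88  89  89  90  88  90  90  89  88  88  89  89  88  88  87  88  88  88  87  86  86  85]
 [ 82  91  90  90  89  89  89  89  88  89  89  89  88  88  89  89  89  87  88  88  87  87  88  87  86  85  82]
 [ 78  91  90  89  89  88  90  91  89  90  89  89  88  89  89  88  89  88  88  87  87  87  87  85  82  80  85]
 [ 72  86  91  90  89  89  88  88  88  89  88  89  88  88  88  88  88  90  87  88  89  88  87  83  77  80  95]
 [ 64  78  91  90  90  89  89  89  88  87  88  89  88  89  88  88  88  87  87  88  87  86  84  78  73  82  94]]
```

```bash
cat >> fit.py <<'E'
def colpts(P,yaw):
    a=np.linspace(0,2*np.pi,24,endpoint=False)
    c=np.array([[19*np.cos(t),19*np.sin(t),z] for t in a for z in(-28.5,-23.5)])
    return P+Rk(yaw,0).apply(c)
def render(n,p,box,K=8):
    x0,y0,x1,y1=box; m=np.zeros(((y1-y0)*K,(x1-x0)*K),np.uint8)
    for pts in (barpts(p[:3],p[3],p[4]),colpts(p[:3],p[3])):
        uv=(proj(n,pts)+.5-[x0,y0])*K-.5
        h=cv2.convexHull(uv.astype(np.float32)); cv2.fillConvexPoly(m,np.round(h*16).astype(np.int32),255,shift=4)
    m=cv2.GaussianBlur(m,(0,0),.6*K)
    return cv2.resize(m,(x1-x0,y1-y0),interpolation=cv2.INTER_AREA)/255.
box={'top':(332,169,355,192),'side':(300,226,329,252)}
lv={'top':(8,64),'side':(41,89)}
def fitknob(tag,names=('top','side'),x0=None,yaw0=np.radians(-11.9),bounds=None):
    D={}
    for n in names:
        im=cv2.imread(f'pics/{n}{tag}.png').astype(float).mean(2); a,b,c,d=box[n]
        D[n]=np.clip((lv[n][1]-im[b:d,a:c])/(lv[n][1]-lv[n][0]),0,1)
    def cost(p): return sum(((render(n,p,box[n])-D[n])**2).sum() for n in names)
    if bounds is None: bounds=[(590,660),(-250,-200),(110,190),(yaw0-.06,yaw0+.06),(1.0,3.0)]
    s=differential_evolution(cost,bounds,popsize=12,maxiter=120,seed=1,tol=1e-6)
    return s,D
E
python3 - <<'E'
from fit import *
s,D=fitknob('0'); print(s.x.round(3),s.fun,np.degrees(s.x[3]))
for n in D: 
    m=render(n,s.x,box[n]); cv2.imwrite(f'pics/f_{n}.png',cv2.resize(np.hstack([m,D[n],abs(m-D[n])])*255,None,fx=8,fy=8,interpolation=0)); print(((m-D[n])**2).sum())
E
```

```text
Traceback (most recent call last):
  File "fit.py", line 35, in fitknob
    s=differential_evolution(cost,bounds,popsize=12,maxiter=120,seed=1,tol=1e-6)
  File "fit.py", line 33, in cost
    def cost(p): return sum(((render(n,p,box[n])-D[n])**2).sum() for n in names)
                        ~~~^^^^^^^^^^^^^^^^^^^^^^^^^^^^^^^^^^^^^^^^^^^^^^^^^^^^^
  File "fit.py", line 33, in <genexpr>
    def cost(p): return sum(((render(n,p,box[n])-D[n])**2).sum() for n in names)
                              ~~~~~~^^^^^^^^^^^^
  File "fit.py", line 22, in render
    uv=(proj(n,pts)+.5-[x0,y0])*K-.5
        ~~~~^^^^^^^
  File "h.py", line 7, in proj
    f,cx,cy,T=cam(n); P=np.atleast_2d(P).astype(float); c=P@T[:3,:3].T+T[:3,3]
              ~~~^^^
  File "h.py", line 5, in cam
    m=vision.camera_model(n); f=192/np.tan(np.radians(m['fov_y']/2)); return f,m['cx'],m['cy'],np.array(m['world_to_cam'])
ValueError: time passes only in moves, steps and waits
```

```bash
sed -i 's/^def cam(n)/import functools\n@functools.lru_cache\ndef cam(n)/' h.py
python3 - <<'E'
from fit import *
s,D=fitknob('0'); print(s.x.round(3),s.fun,np.degrees(s.x[3]))
for n in D: 
    m=render(n,s.x,box[n]); cv2.imwrite(f'pics/f_{n}.png',cv2.resize(np.hstack([m,D[n],abs(m-D[n])])*255,None,fx=8,fy=8,interpolation=0)); print(((m-D[n])**2).sum())
E
```

```text
[ 5.99709e+02 -2.23117e+02  1.36958e+02 -1.86000e-01  2.55900e+00] 21.15410809326454 -10.634590059096086
7.741456675807577
13.412651417456964[ WARN:0@46.819] global loadsave.cpp:1063 imwrite_ Unsupported depth image for selected encoder is fallbacked to CV_8U.
```

View pics/f_top.png

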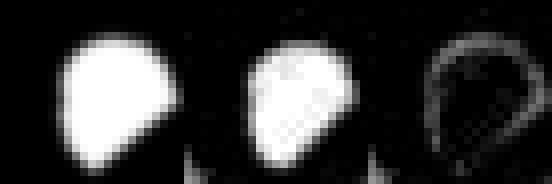

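View pics/f_side.png

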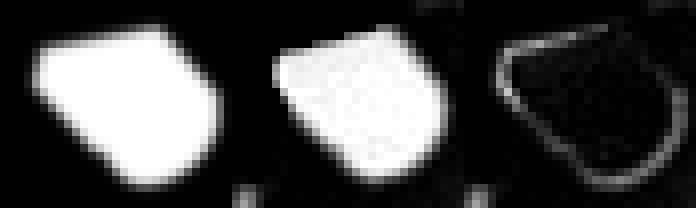

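```bash
cat > plan.py <<'E'
from fit import *
def toolR(s): return Ro.from_euler('xyz',s['tcp_rot'],degrees=True)
s=r.sense(); R0=toolR(s); print('tool x,z',R0.as_matrix()[:,0].round(3),R0.as_matrix()[:,2].round(3), s['tool_pos'],s['joint_pos'].round(1))
yaw=np.radians(-11.5); P=np.array([599.7,-223.1,137])
K=Rk(yaw,0).as_matrix(); zk=K[:,2]
for d in (2.559,2.559-np.pi):
    B=Rk(yaw,d).as_matrix(); x=-B[:,2]; z=B[:,1]; y=np.cross(z,x); Rt=Ro.from_matrix(np.c_[x,y,z])
    v=(Rt*R0.inv()).as_rotvec(); print(d,'rotvec',v.round(4),np.degrees(np.linalg.norm(v)).round(1))
    for h in (100,-8): print(h,'shift', (P+zk*h-s['tool_pos']).round(1), 'target',(P+zk*h).round(1))
print('turn axis',zk)
E
python3 plan.py
```

```text
tool x,z [-0.001 -0.002 -1.   ] [ 0.249  0.968 -0.002] [149.29816111 580.63281691 238.34821909] [70.7  7.5 85.3 -0.  87.3 -4.9]
2.559 rotvec [-0.8155 -0.0514  2.5049] 151.0
100 shift [ 394.2 -792.3  -19.4] target [ 543.5 -211.7  218.9]
-8 shift [ 454.9 -804.6 -107.9] target [ 604.2 -224.   130.4]
-0.582592653589793 rotvec [ 0.0415 -0.6175 -0.5143] 46.1
100 shift [ 394.2 -792.3  -19.4] target [ 543.5 -211.7  218.9]
-8 shift [ 454.9 -804.6 -107.9] target [ 604.2 -224.   130.4]
turn axis [-0.56206172  0.11435275  0.81915204]
```

```bash
python3 -m jog '[[[0.016,-0.032,0.004],[0,0,-0.12],1],[[0.032,-0.064,0.008],[0,0,-0.24],1],[[0.048,-0.096,0.012],[0,0,-0.36],1],[[0.064,-0.128,0.016],[0,0,-0.48],1],[[0.08,-0.16,0.02],[0,0,-0.6],1]]' 20; python3 -m jog '[[[0.016,-0.032,0.002],[0,0,-0.12],1],[[0.032,-0.064,0.004],[0,0,-0.24],1],[[0.048,-0.096,0.006],[0,0,-0.36],1],[[0.064,-0.128,0.008],[0,0,-0.48],1],[[0.08,-0.16,0.01],[0,0,-0.6],1]]'; python3 plan.py
```

```text
time: 0.52
tool_pos: [229.6, 419.4, 258.8]
tcp_rot: [-158.7, 89.9, -117.8]
ft_force: [1.3, -0.2, -0.9]
finger_gap: 85.0
time: 0.93
tool_pos: [309.6, 259.4, 269.1]
tcp_rot: [-150.5, 90.0, -144.0]
ft_force: [1.5, 0.4, -0.6]
finger_gap: 85.5
tool x,z [-0. -0. -1.] [ 0.994  0.113 -0.   ] [309.57660284 259.44903362 269.06630546] [ 32.7 -24.9 111.3  -0.   93.6  26.2]
2.559 rotvec [ 0.6802 -0.4059 -2.3712] 143.2
100 shift [ 233.9 -471.1  -50.2] target [ 543.5 -211.7  218.9]
-8 shift [ 294.6 -483.5 -138.6] target [ 604.2 -224.   130.4]
-0.582592653589793 rotvec [-0.3186 -0.5346  0.6526] 51.7
100 shift [ 233.9 -471.1  -50.2] target [ 543.5 -211.7  218.9]
-8 shift [ 294.6 -483.5 -138.6] target [ 604.2 -224.   130.4]
turn axis [-0.56206172  0.11435275  0.81915204]
```

```bash
python3 -m jog '[[[0.016,-0.032,0],[0,0,-0.12],1],[[0.032,-0.064,0],[0,0,-0.24],1],[[0.048,-0.096,0],[0,0,-0.36],1],[[0.064,-0.128,0],[0,0,-0.48],1],[[0.08,-0.16,0],[0,0,-0.6],1]]'; python3 -m jog '[[[0.016,-0.032,0],[0,0,-0.12],1],[[0.032,-0.064,0],[0,0,-0.24],1],[[0.048,-0.096,0],[0,0,-0.36],1],[[0.064,-0.128,0],[0,0,-0.48],1],[[0.08,-0.16,0],[0,0,-0.6],1]]'; python3 plan.py
```

```text
time: 1.35
tool_pos: [389.7, 99.4, 269.1]
tcp_rot: [82.3, 90.0, 54.4]
ft_force: [0.6, 0.6, 0.3]
finger_gap: 85.1
time: 1.77
tool_pos: [469.7, -60.8, 268.9]
tcp_rot: [-146.9, 90.0, 150.8]
ft_force: [0.9, 0.1, -0.1]
finger_gap: 85.7
tool x,z [-0.  0. -1.] [ 0.465 -0.885 -0.   ] [469.69954566 -60.77698436 268.93331649] [-13.6 -13.1 102.1   0.   91.   48.7]
2.559 rotvec [ 0.2733 -0.5926 -1.2251] 79.5
100 shift [  73.8 -150.9  -50. ] target [ 543.5 -211.7  218.9]
-8 shift [ 134.5 -163.2 -138.5] target [ 604.2 -224.   130.4]
-0.582592653589793 rotvec [-0.6421 -0.297   1.8086] 111.3
100 shift [  73.8 -150.9  -50. ] target [ 543.5 -211.7  218.9]
-8 shift [ 134.5 -163.2 -138.5] target [ 604.2 -224.   130.4]
turn axis [-0.56206172  0.11435275  0.81915204]
```

```bash
python3 -m jog '[[[0.007,-0.015,0],[0.0224,-0.0486,-0.1004],1],[[0.014,-0.03,0],[0.0448,-0.0972,-0.2008],1],[[0.021,-0.045,0],[0.0672,-0.1458,-0.3012],1],[[0.028,-0.06,0],[0.0896,-0.1944,-0.4016],1],[[0.035,-0.075,0],[0.112,-0.243,-0.502],1]]'; python3 -m jog '[[[0.007,-0.015,0],[0.0224,-0.0486,-0.1004],1],[[0.014,-0.03,0],[0.0448,-0.0972,-0.2008],1],[[0.021,-0.045,0],[0.0672,-0.1458,-0.3012],1],[[0.028,-0.06,0],[0.0896,-0.1944,-0.4016],1],[[0.035,-0.075,0],[0.112,-0.243,-0.502],1]]'; python3 plan.py
```

```text
time: 2.18
tool_pos: [504.6, -135.0, 268.9]
tcp_rot: [101.4, 74.7, 10.2]
ft_force: [-0.5, -0.1, -0.2]
finger_gap: 85.4
time: 2.6
tool_pos: [539.3, -209.9, 269.0]
tcp_rot: [116.3, 60.5, -4.8]
ft_force: [0.0, -0.3, -0.1]
finger_gap: 85.5
tool x,z [ 0.49  -0.041 -0.871] [-0.46  -0.861 -0.218] [ 539.34654919 -209.90609877  268.95153496] [-35.3 -22.4 114.3  16.2  63.1  81.7]
2.559 rotvec [ 0.0515 -0.1051 -0.2207] 14.3
100 shift [  4.1  -1.8 -50. ] target [ 543.5 -211.7  218.9]
-8 shift [  64.8  -14.1 -138.5] target [ 604.2 -224.   130.4]
-0.582592653589793 rotvec [-1.5493  0.2134  2.4659] 167.3
100 shift [  4.1  -1.8 -50. ] target [ 543.5 -211.7  218.9]
-8 shift [  64.8  -14.1 -138.5] target [ 604.2 -224.   130.4]
turn axis [-0.56206172  0.11435275  0.81915204]
```

```bash
python3 -m jog '[[[0.001,0,-0.012],[0.017,-0.035,-0.074],1],[[0.002,-0.001,-0.025],[0.034,-0.07,-0.147],1],[[0.004,-0.002,-0.04],[0.0515,-0.1051,-0.2207],1],[[0.004,-0.002,-0.05],[0.0515,-0.1051,-0.2207],1],[[0.004,-0.002,-0.05],[0.0515,-0.1051,-0.2207],1]]'; python3 plan.py
python3 - <<'E'
from h import *
t=vision.snapshot('top'); s=vision.snapshot('side')
crop(t,270,110,400,240,4,'pics/t3.png'); crop(s,250,165,390,305,4,'pics/s3.png')
E
```

```text
time: 3.02
tool_pos: [541.7, -209.5, 215.2]
tcp_rot: [123.3, 55.4, -11.1]
ft_force: [-0.2, 0.6, -1.4]
finger_gap: 85.2
tool x,z [ 0.557 -0.109 -0.824] [-0.605 -0.733 -0.311] [ 541.69155581 -209.48860491  215.16787738] [-34.1 -25.5 123.9  16.7  50.4  93.2]
2.559 rotvec [-0.0006 -0.0077 -0.0082] 0.6
100 shift [ 1.8 -2.2  3.7] target [ 543.5 -211.7  218.9]
-8 shift [ 62.5 -14.5 -84.7] target [ 604.2 -224.   130.4]
-0.582592653589793 rotvec [-1.7533  0.3505  2.5743] 179.6
100 shift [ 1.8 -2.2  3.7] target [ 543.5 -211.7  218.9]
-8 shift [ 62.5 -14.5 -84.7] target [ 604.2 -224.   130.4]
turn axis [-0.56206172  0.11435275  0.81915204]
```

View pics/t3.png

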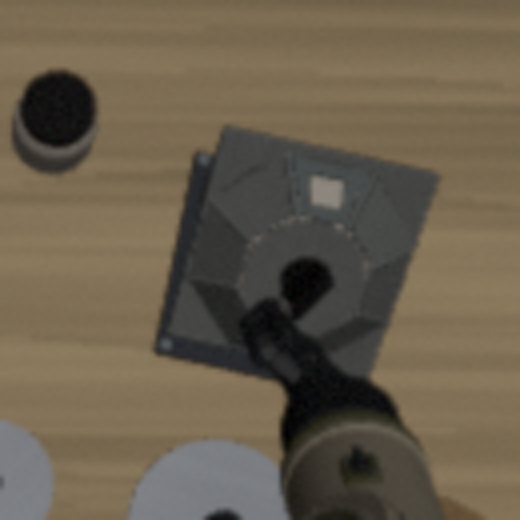

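View pics/s3.png

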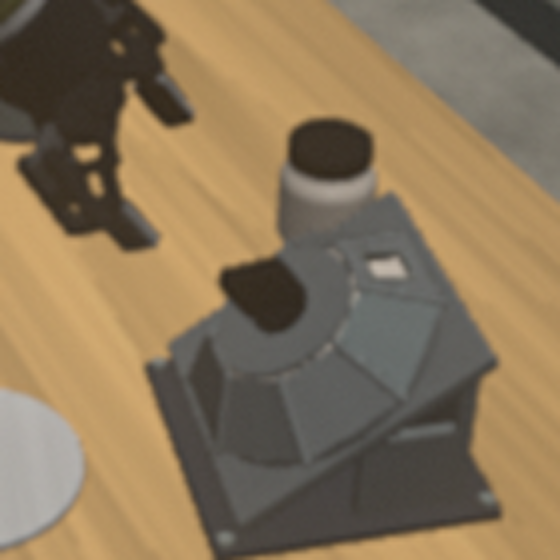

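```bash
python3 -m jog '[[[0.013,-0.0027,-0.019],[0,0,0],1],[[0.026,-0.0053,-0.038],[0,0,0],1],[[0.039,-0.008,-0.057],[0,0,0],1],[[0.039,-0.008,-0.057],[0,0,0],1],[[0.039,-0.008,-0.057],[0,0,0],1]]'; python3 plan.py
python3 - <<'E'
from h import *
t=vision.snapshot('top'); s=vision.snapshot('side')
crop(t,300,140,380,220,6,'pics/t4.png'); crop(s,270,195,350,275,6,'pics/s4.png')
E
```

```text
time: 3.53
tool_pos: [582.6, -218.8, 161.9]
tcp_rot: [123.2, 55.2, -11.2]
ft_force: [0.3, 0.5, -0.0]
finger_gap: 85.1
tool x,z [ 0.559 -0.111 -0.821] [-0.604 -0.733 -0.312] [ 582.58813496 -218.76198078  161.90447957] [-32.  -14.4 121.4  17.8  41.4  92.3]
2.559 rotvec [ 0.0008 -0.0042 -0.007 ] 0.5
100 shift [-39.1   7.1  57. ] target [ 543.5 -211.7  218.9]
-8 shift [ 21.6  -5.3 -31.5] target [ 604.2 -224.   130.4]
-0.582592653589793 rotvec [-1.7579  0.3534  2.5715] 179.6
100 shift [-39.1   7.1  57. ] target [ 543.5 -211.7  218.9]
-8 shift [ 21.6  -5.3 -31.5] target [ 604.2 -224.   130.4]
turn axis [-0.56206172  0.11435275  0.81915204]
```

View pics/t4.png

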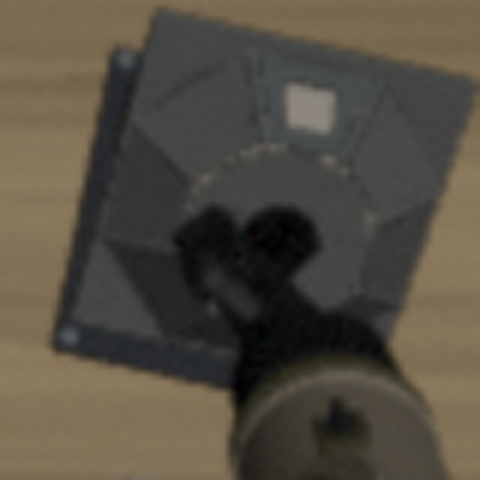

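View pics/s4.png

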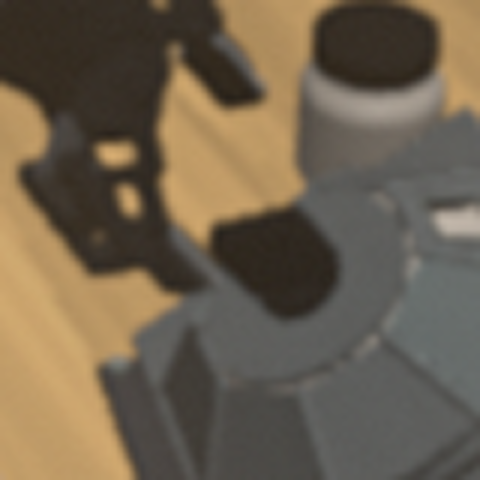

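```bash
python3 -m jog '[[[0.007,-0.0017,-0.0105],[0,0,0],1],[[0.014,-0.0033,-0.021],[0,0,0],1],[[0.0215,-0.005,-0.0315],[0,0,-0.003],1],[[0.0215,-0.005,-0.0315],[0,0,-0.003],1],[[0.0215,-0.005,-0.0315],[0,0,-0.003],1]]'; python3 plan.py
python3 - <<'E'
from h import *
t=vision.snapshot('top'); s=vision.snapshot('side')
crop(t,300,140,380,220,6,'pics/t5.png'); crop(s,270,195,350,275,6,'pics/s5.png')
E
```

```text
time: 4.05
tool_pos: [604.2, -224.1, 132.2]
tcp_rot: [123.1, 55.0, -11.5]
ft_force: [0.6, -0.2, 0.2]
finger_gap: 85.6
tool x,z [ 0.561 -0.115 -0.82 ] [-0.606 -0.731 -0.313] [ 604.19168856 -224.09305872  132.22086516] [-31.   -8.2 119.5  18.6  36.7  91.8]
2.559 rotvec [ 0.0023 -0.0012 -0.0029] 0.2
100 shift [-60.7  12.4  86.7] target [ 543.5 -211.7  218.9]
-8 shift [ 0.   0.1 -1.8] target [ 604.2 -224.   130.4]
-0.582592653589793 rotvec [-1.7627  0.3592  2.571 ] 179.8
100 shift [-60.7  12.4  86.7] target [ 543.5 -211.7  218.9]
-8 shift [ 0.   0.1 -1.8] target [ 604.2 -224.   130.4]
turn axis [-0.56206172  0.11435275  0.81915204]
```

View pics/t5.png

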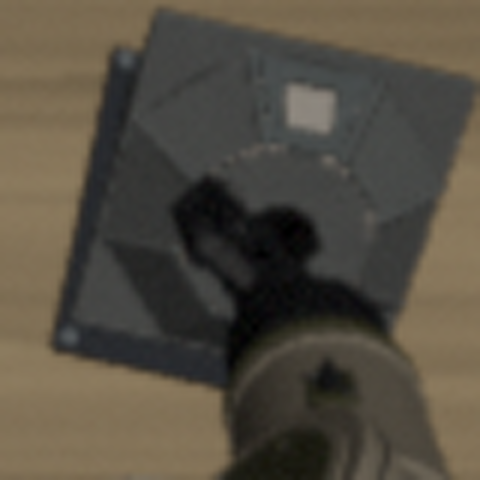

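View pics/s5.png

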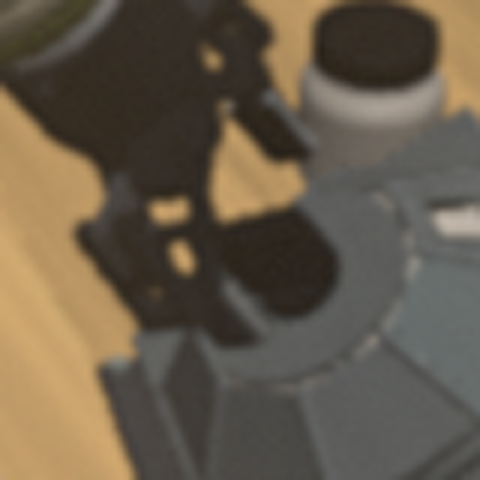

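```bash
J='x'; python3 -m jog '[[[0,0,0],[0,0,0],0.2],[[0,0,0],[0,0,0],0],[[0,0,0],[0,0,0],-0.3],[[0,0,0],[0,0,0],-0.4],[[0,0,0],[0,0,0],-0.5]]' 20; python3 -m jog '[[[0,0,0],[0,0,0],-0.6],[[0,0,0],[0,0,0],-0.7],[[0,0,0],[0,0,0],-1],[[0,0,0],[0,0,0],-1],[[0,0,0],[0,0,0],-1]]' 20; python3 plan.py
```

```text
time: 4.57
tool_pos: [603.9, -223.9, 131.0]
tcp_rot: [123.2, 55.1, -11.5]
ft_force: [0.3, -0.4, 0.6]
finger_gap: 25.2
time: 4.98
tool_pos: [603.2, -224.4, 130.3]
tcp_rot: [123.1, 55.2, -11.6]
ft_force: [-8.5, -1.8, 3.4]
finger_gap: 13.6
tool x,z [ 0.559 -0.115 -0.821] [-0.608 -0.73  -0.312] [ 603.214618   -224.43265211  130.33109158] [-31.1  -8.1 119.6  18.6  36.7  91.8]
2.559 rotvec [ 0.0022 -0.0035 -0.0022] 0.3
100 shift [-59.7  12.8  88.6] target [ 543.5 -211.7  218.9]
-8 shift [1.  0.4 0.1] target [ 604.2 -224.   130.4]
-0.582592653589793 rotvec [-1.7597  0.3598  2.5733] 179.8
100 shift [-59.7  12.8  88.6] target [ 543.5 -211.7  218.9]
-8 shift [1.  0.4 0.1] target [ 604.2 -224.   130.4]
turn axis [-0.56206172  0.11435275  0.81915204]
```

```bash
python3 -m jog '[[[-0.0005,0,0],[-0.0641,0.013,0.0934],-1],[[-0.001,0,0],[-0.1282,0.026,0.1868],-1],[[-0.001,0,0],[-0.1923,0.039,0.2802],-1],[[-0.001,0,0],[-0.2564,0.052,0.3736],-1],[[-0.001,0,0],[-0.3205,0.065,0.467],-1]]' 25; python3 plan.py|head -2
```

```text
time: 5.4
tool_pos: [602.9, -224.7, 130.3]
tcp_rot: [90.0, 55.1, -11.7]
ft_force: [7.3, -7.8, -6.9]
finger_gap: 13.6
tool x,z [ 0.561 -0.117 -0.82 ] [-0.204 -0.979 -0.   ] [ 602.88160687 -224.73247964  130.31090673] [-31.1  -8.2 119.7  18.6  36.5  58.8]
2.559 rotvec [ 0.3265 -0.0681 -0.4727] 33.1
```

```bash
python3 -m jog '[[[0.0002,0.0002,0],[-0.0641,0.013,0.0934],-1],[[0.0005,0.0005,0],[-0.1282,0.026,0.1868],-1],[[0.0005,0.0005,0],[-0.1923,0.039,0.2802],-1],[[0.0005,0.0005,0],[-0.2564,0.052,0.3736],-1],[[0.0005,0.0005,0],[-0.3205,0.065,0.467],-1]]'
python3 - <<'E'
from plan import *
X=R0.as_matrix(); bx=-X[:,1]
# drum angle from tool: tool z = knob y -> y in zero frame
y=K.T@X[:,2]; print('drum by tool',np.arctan2(-y[0],y[1]))
E
```

```text
time: 5.82
tool_pos: [603.0, -225.1, 130.4]
tcp_rot: [57.2, 55.0, -11.9]
ft_force: [0.9, -10.1, -4.1]
finger_gap: 13.4
tool x,z [ 0.561 -0.118 -0.819] [ 0.26  -0.914  0.31 ] [ 602.99484643 -225.08519622  130.41183043] [-31.1  -8.2 119.8  18.5  36.4  26.3]
2.559 rotvec [ 0.648  -0.1343 -0.9389] 65.8
100 shift [-59.5  13.4  88.5] target [ 543.5 -211.7  218.9]
-8 shift [1.2 1.1 0. ] target [ 604.2 -224.   130.4]
-0.582592653589793 rotvec [-1.1171  0.2313  1.634 ] 114.2
100 shift [-59.5  13.4  88.5] target [ 543.5 -211.7  218.9]
-8 shift [1.2 1.1 0. ] target [ 604.2 -224.   130.4]
turn axis [-0.56206172  0.11435275  0.81915204]
drum by tool -2.5754688979573523
```

```bash
python3 -m jog '[[[0,0,0],[-0.0618,0.0126,0.0901],-1],[[0,-0.0005,0],[-0.1236,0.0252,0.1802],-1],[[0,-0.0005,0],[-0.1236,0.0252,0.1802],-1],[[0,-0.0005,0],[-0.1236,0.0252,0.1802],-1],[[0,-0.0005,0],[-0.1236,0.0252,0.1802],-1]]'
python3 - <<'E'
from plan import *
X=R0.as_matrix()
y=K.T@X[:,2]; print('drum by tool',np.arctan2(-y[0],y[1])+2*np.pi)
t=vision.snapshot('top'); s=vision.snapshot('side')
crop(t,325,145,375,195,10,'pics/t6.png'); crop(s,325,215,365,245,14,'pics/s6.png')
E
```

```text
time: 6.23
tool_pos: [603.1, -225.2, 130.4]
tcp_rot: [45.0, 55.0, -11.8]
ft_force: [0.2, -8.0, -2.6]
finger_gap: 13.5
tool x,z [ 0.561 -0.118 -0.819] [ 0.422 -0.811  0.406] [ 603.06132287 -225.20480418  130.43438172] [-31.1  -8.2 119.7  18.6  36.4  13.9]
2.559 rotvec [ 0.7682 -0.1587 -1.1152] 78.1
100 shift [-59.6  13.5  88.5] target [ 543.5 -211.7  218.9]
-8 shift [1.1 1.2 0. ] target [ 604.2 -224.   130.4]
-0.582592653589793 rotvec [-0.9968  0.206   1.458 ] 101.9
100 shift [-59.6  13.5  88.5] target [ 543.5 -211.7  218.9]
-8 shift [1.1 1.2 0. ] target [ 604.2 -224.   130.4]
turn axis [-0.56206172  0.11435275  0.81915204]
drum by tool 3.9224258883620955
```

View pics/t6.png

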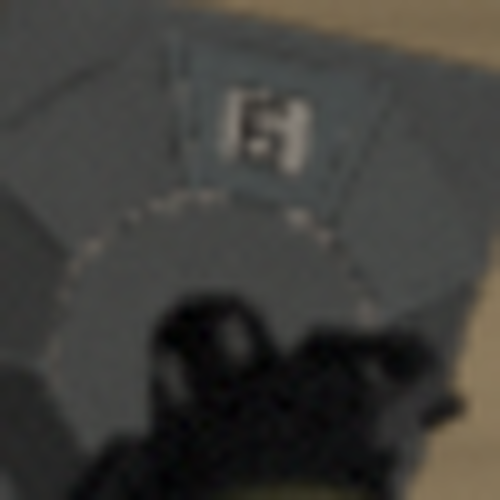

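View pics/s6.png

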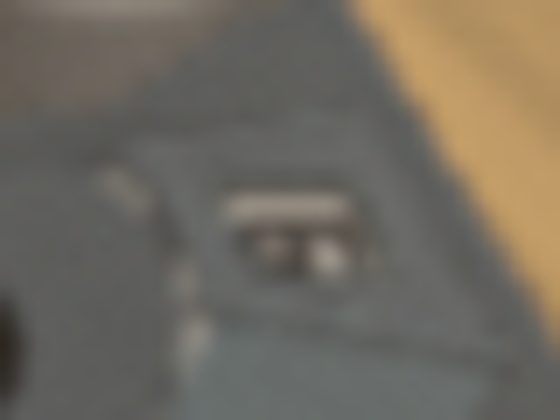

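Run:
```python
from h import *
np.set_printoptions(linewidth=200)
t=vision.snapshot('top'); cv2.imwrite('pics/top1.png',t[:,:,::-1]); t0=cv2.imread('pics/top0.png')[:,:,::-1]
o=[]
for a in(t0,t):
    c=a[150:166,342:362].astype(float).mean(2); print(c.astype(int)); o.append(cv2.resize(np.clip((c-30)*1.8,0,255).astype(np.uint8),None,fx=18,fy=18,interpolation=cv2.INTER_CUBIC))
cv2.imwrite('pics/w.png',np.hstack(o))
```

```text
[[ 68  61  70  72  69  68  68  66  64  63  63  60  59  63  64  65  64  63  66  65]
 [ 68  61  71  71  71  71  72  71  67  70  66  66  66  63  60  63  62  63  65  67]
 [ 66  60  69  72  70  72  72  71  69  70  70  72  69  68  67  66  68  66  67  64]
 [ 69  72  71  72  70  69  73  67  66  70  70  71  70  71  71  71  70  71  70  68]
 [ 65  66  66  72  71  82 105 108  98  92  73  71  66  67  68  70  71  71  72  66]
 [ 64  69  65  71  72  89 120 124 120 119 115 113 109  93  68  70  70  71  71  67]
 [ 64  70  68  69  75  92 124 126 127 126 126 125 124 109  75  71  69  70  68  68]
 [ 60  68  62  69  71  89 123 127 127 126 128 127 123 105  74  71  71  71  69  70]
 [ 57  67  59  68  69  86 123 127 127 127 127 127 122 100  77  73  72  75  71  69]
 [ 54  70  72  71  69  80 121 126 127 128 128 127 121  99  78  72  69  66  70  65]
 [ 55  70  73  70  65  79 113 120 123 126 125 126 120  93  76  69  65  68  69  63]
 [ 63  67  72  71  68  73  85  90  94 103 108 116 113  82  72  68  60  69  65  66]
 [ 63  62  73  71  70  70  72  74  73  78  78  84  84  72  71  69  66  70  62  67]
 [ 63  61  69  65  67
[... 857 characters left out ...]
18 127 109  78  76  77  74  74  73]
 [ 61  69  62  74  81 102 113  56  64  76  74  99 123 106  81  76  77  81  74  72]
 [ 57  74  78  75  84 105 102  73 108 102  66  95 123 106  83  76  74  71  72  69]
 [ 59  73  78  74  78  94  87  61  81  78  69 106 123  98  81  73  68  71  74  65]
 [ 64  69  77  76  75  79  74  67  64  61  67 104 117  86  76  72  62  72  70  68]
 [ 65  65  76  74  74  77  75  73  73  71  68  80  88  77  75  73  69  73  65  71]
 [ 68  64  73  71  72  76  74  74  74  73  71  72  73  73  72  68  74  69  68  71]
 [ 83  83  81  92  85  80  63  63  68  71  75  74  72  75  72  71  73  65  71  72]
 [ 85  75  71  79  74  72  64  63  64  62  62  72  74  72  71  72  69  69  73  74]]
```

View pics/w.png

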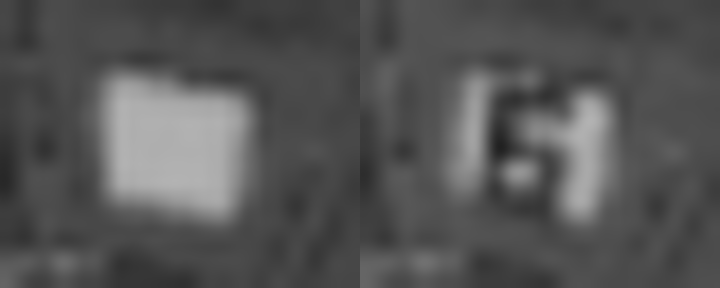

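```bash
python3 -m jog '[[[0,0,0],[0,0,0],-0.6],[[0,0,0],[0,0,0],-0.2],[[0,0,0],[0,0,0],0.4],[[0,0,0],[0,0,0],1],[[0,0,0],[0,0,0],1]]'; python3 -m jog '[[[-0.006,0.0012,0.0085],[0,0,0],1],[[-0.014,0.003,0.02],[0,0,0],1],[[-0.028,0.0057,0.041],[0,0,0],1],[[-0.045,0.009,0.065],[0,0,0],1],[[-0.062,0.0125,0.09],[0,0,0],1]]'; python3 -m jog '[[[-0.015,0.02,0.01],[0,0,0],1],[[-0.03,0.04,0.02],[0,0,0],1],[[-0.045,0.065,0.03],[0,0,0],1],[[-0.06,0.09,0.04],[0,0,0],1],[[-0.07,0.12,0.05],[0,0,0],1]]'
python3 - <<'E'
from h import *
t=vision.snapshot('top'); cv2.imwrite('pics/top2.png',t[:,:,::-1]); s=vision.snapshot('side');cv2.imwrite('pics/side2.png',s[:,:,::-1])
crop(t,300,140,380,220,6,'pics/t7.png')
E
python3 plan.py|head -1
```

```text
time: 6.8
tool_pos: [603.6, -223.7, 130.8]
tcp_rot: [45.2, 55.0, -11.6]
ft_force: [0.2, 0.1, 0.9]
finger_gap: 65.2
time: 7.22
tool_pos: [540.4, -210.7, 220.7]
tcp_rot: [45.2, 55.1, -11.6]
ft_force: [-0.2, -0.0, 0.8]
finger_gap: 85.5
time: 7.63
tool_pos: [470.2, -91.3, 271.3]
tcp_rot: [45.1, 55.0, -11.8]
ft_force: [0.5, 0.2, 0.1]
finger_gap: 85.3
tool x,z [ 0.562 -0.113 -0.819] [ 0.426 -0.81   0.404] [471.30468611 -88.06493443 271.31095221] [-20.8 -51.  133.3   6.1  63.2  34.8]
```

View pics/t7.png

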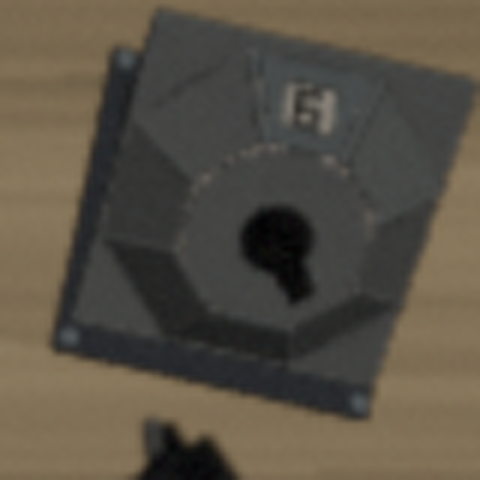

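View pics/side2.png

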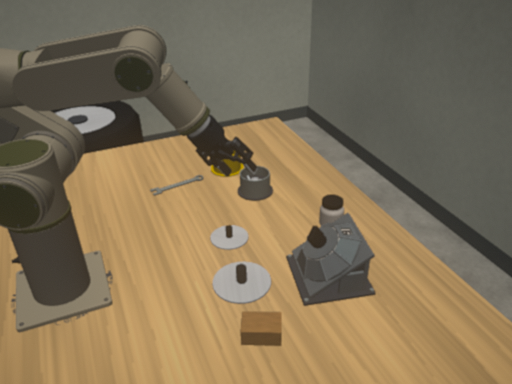

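```bash
cat > circ.py <<'E'
from fit import *
from scipy.optimize import least_squares
# fit world circle (known radius r, height z) to edge points in both pictures
def edgepts(n,tag,c,rad,z,frac=(0.8,1.2),sgn=None,N=72):
    im=cv2.GaussianBlur(cv2.imread(f'pics/{n}{tag}.png').astype(float).mean(2),(0,0),.7).astype(np.float32)
    a=np.linspace(0,2*np.pi,N,endpoint=False); fr=np.linspace(*frac,41); out=[]
    for t in a:
        P=np.array([[c[0]+rad*f*np.cos(t),c[1]+rad*f*np.sin(t),z] for f in fr]); uv=proj(n,P).astype(np.float32)
        v=cv2.remap(im,uv[:,0].copy(),uv[:,1].copy(),cv2.INTER_LINEAR).ravel(); g=np.gradient(v)*(sgn or 1)
        g=abs(g) if sgn is None else g
        k=g[2:-2].argmax()+2
        w=g[max(k-4,0):k+5]; f=fr[max(k-4,0):k+5]; w=np.clip(w,0,None); out.append((t,(w*f).sum()/w.sum(),g[k]))
    return np.array(out)
def fitc(n,tag,c,rad,z,**kw):
    c=np.array(c,float)
    for _ in range(4):
        e=edgepts(n,tag,c,rad,z,**kw)
        Q=c+np.c_[np.cos(e[:,0]),np.sin(e[:,0])]*(e[:,1]*rad)[:,None]
        s=least_squares(lambda p:np.hypot(*(Q-p[:2]).T)-p[2],[*c,rad],loss='soft_l1',f_scale=1.5)
        c=s.x[:2]
    return s.x.round(2),np.median(abs(s.fun)).round(2)
E
python3 - <<'E'
from circ import *
for n in('top','side'):
  print(n,'cover top edge',fitc(n,'0',(458,15),55,11,sgn=-1))
  print(n,'rim outer',fitc(n,'0',(625,221),50,70,sgn=None,frac=(.85,1.15)), fitc(n,'0',(625,221),50,70,sgn=-1,frac=(.85,1.15)))
  print(n,'flange',fitc(n,'0',(625,221),60,4,sgn=1,frac=(.85,1.15)))
s,_=fitknob('2',bounds=[(595,606),(-229,-219),(132,142),(np.radians(-13.5),np.radians(-10)),(3.4,4.4)]); print(s.x,s.fun)
E
```

```text
top cover top edge (array([459.06,  17.15,  54.06]), np.float64(0.51))circ.py:12: RuntimeWarning: invalid value encountered in scalar divide
  w=g[max(k-4,0):k+5]; f=fr[max(k-4,0):k+5]; w=np.clip(w,0,None); out.append((t,(w*f).sum()/w.sum(),g[k]))
Traceback (most recent call last):
  File "circ.py", line 19, in fitc
    s=least_squares(lambda p:np.hypot(*(Q-p[:2]).T)-p[2],[*c,rad],loss='soft_l1',f_scale=1.5)
ValueError: Residuals are not finite in the initial point.
```

```bash
sed -i 's/out.append/(w.sum()>.3) and out.append/' circ.py
python3 - <<'E'
from circ import *
for n in('top','side'):
  print(n,'cover top edge',fitc(n,'0',(458,15),55,11,sgn=-1))
  print(n,'rim outer',fitc(n,'0',(625,221),50,70,sgn=None,frac=(.85,1.15)), fitc(n,'0',(625,221),50,70,sgn=-1,frac=(.85,1.15)),fitc(n,'0',(625,221),46,70,sgn=1,frac=(.85,1.15)))
  print(n,'flange',fitc(n,'0',(625,221),60,4,sgn=1,frac=(.85,1.15)))
s,_=fitknob('2',bounds=[(595,606),(-229,-219),(132,142),(np.radians(-13.5),np.radians(-10)),(3.4,4.4)]); print(s.x,s.fun)
E
```

```text
top cover top edge (array([459.06,  17.15,  54.06]), np.float64(0.51))
top rim outer (array([624.28, 224.14,  48.92]), np.float64(1.19)) (array([618.87, 221.35,  44.33]), np.float64(0.71)) (array([628.01, 226.5 ,  45.06]), np.float64(0.67))
top flange (array([628.31, 226.93,  60.46]), np.float64(1.34))
side cover top edge (array([459.59,  17.32,  53.91]), np.float64(0.57))
side rim outer (array([626.93, 222.54,  47.86]), np.float64(2.28)) (array([632.24, 231.33,  55.62]), np.float64(0.82)) (array([629.  , 227.93,  44.31]), np.float64(1.52))
side flange (array([626.71, 223.35,  61.29]), np.float64(1.84))
[ 5.99312492e+02 -2.22714036e+02  1.37703503e+02 -1.75494900e-01
  3.97365058e+00] 27.02787001374624
```

Run:
```python
from circ import *
a=np.linspace(0,2*np.pi,120)
for n,b in(('top',(182,155,230,203)),('side',(230,155,280,205))):
    x0,y0,x1,y1=b; k=12; o=[]
    im=cv2.imread(f'pics/{n}0.png')[y0:y1,x0:x1]; im=np.clip(im.astype(float)*(1.8 if n=='top' else 1.3),0,255).astype(np.uint8)
    im=cv2.resize(im,None,fx=k,fy=k,interpolation=cv2.INTER_CUBIC)
    for rad,z,col in((50,70,(0,255,0)),(46,70,(0,0,255)),(60,4,(255,255,0))):
        uv=proj(n,np.c_[626.5+rad*np.cos(a),224.5+rad*np.sin(a),0*a+z]); uv=((uv-[x0,y0])+.5)*k
        cv2.polylines(im,[uv.round().astype(int).astype(np.int32)],True,col,1)
    cv2.imwrite(f'pics/pot_{n}.png',im)
```

```text
(no output)
```

View pics/pot_top.png

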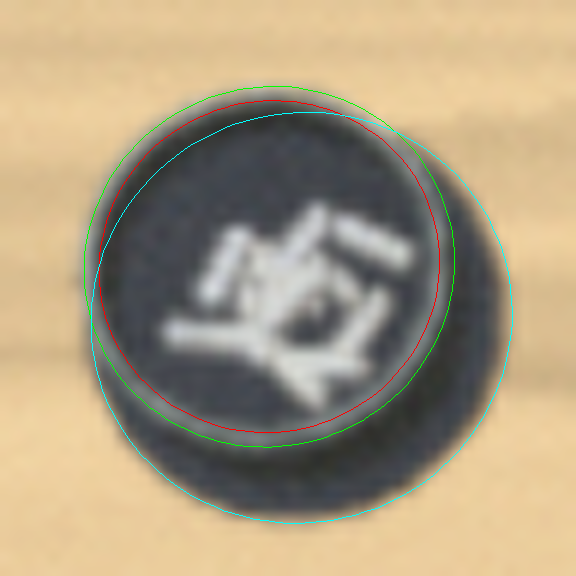

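View pics/pot_side.png

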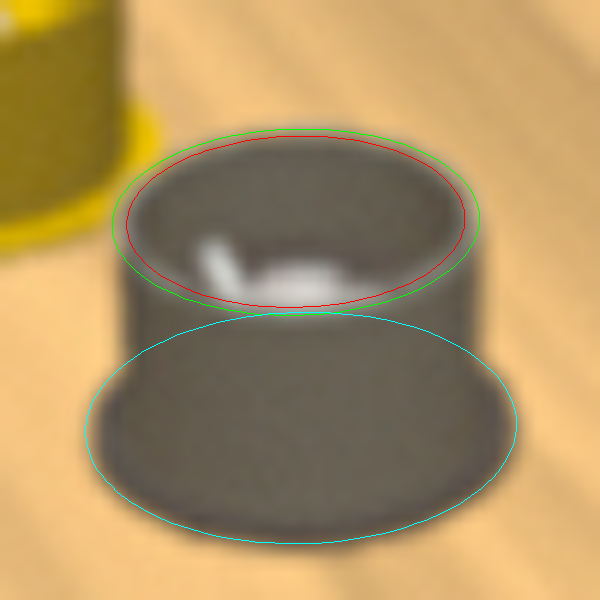

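```bash
cat > p2.py <<'E'
from fit import *
import sys
tgt=np.array(eval(sys.argv[1]),float)
s=r.sense(); R0=Ro.from_euler('xyz',s['tcp_rot'],degrees=True); x=R0.as_matrix()[:,0]; z=R0.as_matrix()[:,2]
v=np.cross(x,[0,0,-1]); a=np.arctan2(np.linalg.norm(v),-x[2]); v=v/max(np.linalg.norm(v),1e-9)*a
print('t',s['time'],'pos',s['tool_pos'].round(1),'z',z.round(3),'q',s['joint_pos'].round(1),'F',s['ft_force'].round(1),'gap',s['finger_gap'].round(1)); print('shift',(tgt-s['tool_pos']).round(2),'rotv',v.round(4))
E
python3 p2.py '[459.3,17.2,140]'
```

```text
Traceback (most recent call last):
  File "p2.py", line 6, in <module>
    print('t',s['time'],'pos',s['tool_pos'].round(1),'z',z.round(3),'q',s['joint_pos'].round(1),'F',s['ft_force'].round(1),'gap',s['finger_gap'].round(1)); print('shift',(tgt-s['tool_pos']).round(2),'rotv',v.round(4))
                                                                                                                                 ^^^^^^^^^^^^^^^^^^^^^
AttributeError: 'float' object has no attribute 'round'
```

```bash
sed -i "s/s\['finger_gap'\].round(1)/round(s['finger_gap'],1)/" p2.py; python3 p2.py '[459.3,17.2,140]'
```

```text
t 7.7333 pos [471.3 -88.1 271.3] z [ 0.426 -0.81   0.404] q [-20.8 -51.  133.3   6.1  63.2  34.8] F [-0.1  0.4  0.3] gap 85.3
shift [ -12.    105.26 -131.31] rotv [0.12   0.5991 0.    ]
```

```bash
python3 -m jog '[[[0.002,0.018,-0.01],[0.024,0.12,0],1],[[0.002,0.038,-0.025],[0.048,0.24,0],1],[[0,0.06,-0.04],[0.072,0.36,0],1],[[-0.005,0.085,-0.06],[0.096,0.48,0],1],[[-0.012,0.105,-0.08],[0.12,0.599,0],1]]'; python3 -m jog '[[[0,0,-0.02],[0,0,0],1],[[0,0,-0.05],[0,0,0],1],[[0,0,-0.05],[0,0,0],1],[[0,0,-0.05],[0,0,0],1]]';python3 p2.py '[459.3,17.2,26]'
```

```text
time: 8.15
tool_pos: [460.8, 14.9, 191.7]
tcp_rot: [-71.6, 89.8, -128.3]
ft_force: [0.2, -0.6, 0.1]
finger_gap: 85.3
time: 8.48
tool_pos: [458.0, 13.5, 139.2]
tcp_rot: [-95.6, 89.7, -152.3]
ft_force: [0.1, -1.3, 0.9]
finger_gap: 85.4
t 8.4833 pos [458.   13.5 139.2] z [ 0.549 -0.836 -0.001] q [ -4.6 -10.6 113.7  -0.2  77.2  52.2] F [ 0.1 -1.3  0.9] gap 85.4
shift [   1.26    3.67 -113.19] rotv [ 0.0025 -0.0048  0.    ]
```

```bash
python3 -m jog '[[[0.0005,0.0015,-0.02],[0.001,-0.002,0],1],[[0.001,0.0037,-0.05],[0.0025,-0.005,0],1],[[0.0013,0.0037,-0.075],[0.0025,-0.005,0],1],[[0.0013,0.0037,-0.09],[0.0025,-0.005,0],1],[[0.0013,0.0037,-0.09],[0.0025,-0.005,0],1]]'; python3 p2.py '[459.3,17.2,26]'
python3 - <<'E'
from h import *
s=vision.snapshot('side'); t=vision.snapshot('top')
crop(s,180,190,280,290,5,'pics/s8.png')
E
```

```text
time: 8.9
tool_pos: [459.7, 17.0, 50.0]
tcp_rot: [49.5, 89.8, -7.3]
ft_force: [-1.2, 0.5, -0.5]
finger_gap: 85.5
t 8.9 pos [459.7  17.   50. ] z [ 0.548 -0.836  0.002] q [ -4.3  -3.9 117.7  -0.   66.1  52.5] F [-1.2  0.5 -0.5] gap 85.5
shift [ -0.43   0.22 -23.96] rotv [0.0004 0.0028 0.    ]
```

View pics/s8.png

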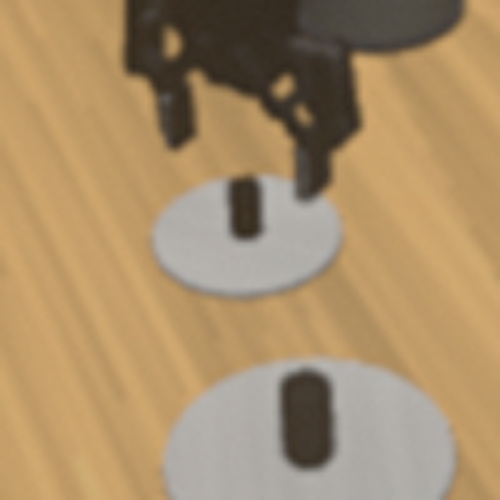

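```bash
python3 -m jog '[[[-0.0002,0,-0.01],[0,0.002,0],1],[[-0.0004,0,-0.02],[0,0.003,0],1],[[-0.0004,0,-0.0235],[0,0.003,0],1],[[-0.0004,0,-0.0235],[0,0.003,0],0.5],[[-0.0004,0,-0.0235],[0,0.003,0],0]]' 40;  python3 p2.py '[459.3,17.2,26]'; python3 -m jog '[[[0,0,0],[0,0,0],-0.3],[[0,0,0],[0,0,0],-0.6],[[0,0,0],[0,0,0],-1],[[0,0,0],[0,0,0],-1],[[0,0,0],[0,0,0],-1]]';python3 p2.py '[459.3,17.2,26]'
```

```text
time: 9.42
tool_pos: [460.1, 17.3, 27.1]
tcp_rot: [19.5, 89.9, -37.3]
ft_force: [0.5, -0.3, 0.2]
finger_gap: 64.1
t 9.4167 pos [460.1  17.3  27.1] z [ 0.549 -0.836  0.001] q [ -4.2  -1.5 118.2  -0.   63.3  52.5] F [ 0.5 -0.3  0.2] gap 64.1
shift [-0.78 -0.13 -1.07] rotv [0.0006 0.0007 0.    ]
time: 9.83
tool_pos: [460.8, 17.3, 27.7]
tcp_rot: [39.4, 89.9, -17.3]
ft_force: [-1.6, -0.2, 3.5]
finger_gap: 18.7
t 9.8333 pos [460.8  17.3  27.7] z [ 0.549 -0.836  0.002] q [ -4.2  -1.6 118.1  -0.   63.3  52.5] F [-1.6 -0.2  3.5] gap 18.7
shift [-1.46 -0.05 -1.72] rotv [0.0007 0.0023 0.    ]
```

```bash
python3 -m jog '[[[0,0,0],[0,0,0],-1],[[0,0,0.006],[0,0,0],-1],[[0,0,0.015],[0,0,0],-1],[[0,0,0.03],[0,0,0],-1],[[0,0,0.045],[0,0,0],-1]]' 50; python3 p2.py '[459.3,17.2,150]';  python3 - <<'E'
from h import *
s=vision.snapshot('side')
crop(s,180,170,280,270,5,'pics/s9.png')
E
```

```text
time: 10.25
tool_pos: [459.6, 17.4, 72.7]
tcp_rot: [-49.5, 90.0, -106.2]
ft_force: [-0.5, -0.9, -1.4]
finger_gap: 18.3
t 10.25 pos [459.6  17.4  72.7] z [ 0.549 -0.836  0.   ] q [ -4.2  -5.8 116.8  -0.   69.   52.5] F [-0.5 -0.9 -1.4] gap 18.3
shift [-0.28 -0.17 77.3 ] rotv [ 0.0005 -0.0001  0.    ]
```

View pics/s9.png

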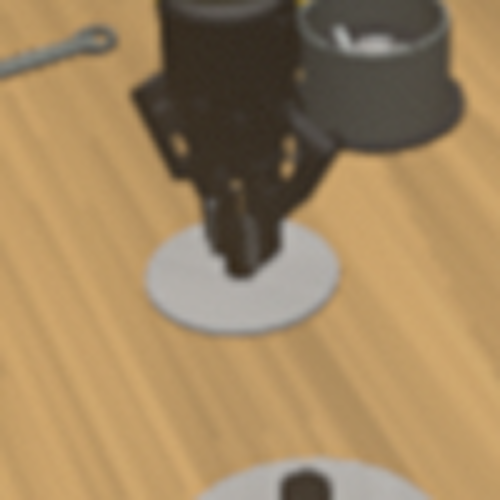

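```bash
python3 -m jog '[[[0,0,0.015],[0,0,0],-1],[[0,0,0.03],[0,0,0],-1],[[0,0,0.045],[0,0,0],-1],[[0.005,0.006,0.06],[0,0,0],-1],[[0.02,0.026,0.075],[0,0,0],-1]]'; python3 -m jog '[[[0.018,0.023,0.002],[0,0,0],-1],[[0.036,0.046,0.002],[0,0,0],-1],[[0.054,0.069,0.002],[0,0,0],-1],[[0.072,0.092,0.002],[0,0,0],-1],[[0.085,0.107,0.002],[0,0,0],-1]]'; python3 p2.py '[627,224,150]'
```

```text
time: 10.72
tool_pos: [479.3, 41.9, 147.8]
tcp_rot: [-23.2, 89.9, -80.0]
ft_force: [0.4, -0.3, -1.5]
finger_gap: 18.4
time: 11.13
tool_pos: [566.3, 152.5, 149.2]
tcp_rot: [57.5, 89.9, 0.8]
ft_force: [1.0, 0.4, -2.5]
finger_gap: 18.4
t 11.1333 pos [566.3 152.5 149.2] z [ 0.549 -0.836  0.001] q [10.1  8.7 93.5 -0.  77.7 66.8] F [ 1.   0.4 -2.5] gap 18.4
shift [60.73 71.55  0.83] rotv [-0.      0.0018  0.    ]
```

```bash
python3 -m jog '[[[0.018,0.021,0],[0,0,0],-1],[[0.036,0.042,0],[0,0,0],-1],[[0.05,0.06,0],[0,0,0],-1],[[0.06,0.0715,0],[0,0,0],-1],[[0.06,0.0715,0],[0,0,0],-1]]'; python3 -m jog '[[[0,0,-0.01],[0,0,0],-1],[[0,0,-0.02],[0,0,0],-1],[[0,0,-0.03],[0,0,0],-1],[[0,0,-0.03],[0,0,0],-1],[[0,0,-0.03],[0,0,0],-1]]'; python3 p2.py '[627,224,120]'
python3 - <<'E'
from circ import *
for n in('top','side'):
    im=vision.snapshot(n); cv2.imwrite(f'pics/{n}3.png',im[:,:,::-1])
s=r.sense(); z=s['tool_pos'][2]-27.7+11; print(s['tool_pos'],z)
for n in('top','side'): print(n,fitc(n,'3',(627,224),55,z,sgn=-1,frac=(.85,1.15)))
for n,b in(('top',(182,155,230,203)),('side',(225,130,285,190))):
    x0,y0,x1,y1=b; k=10; a=np.linspace(0,2*np.pi,120)
    im=cv2.imread(f'pics/{n}3.png')[y0:y1,x0:x1]; im=np.clip(im.astype(float)*(1.8 if n=='top' else 1.3),0,255).astype(np.uint8)
    im=cv2.resize(im,None,fx=k,fy=k,interpolation=cv2.INTER_CUBIC)
    for rad,zz,col in((55,z,(0,255,0)),(50,70,(0,0,255))):
        uv=proj(n,np.c_[627+rad*np.cos(a),224+rad*np.sin(a),0*a+zz]); uv=((uv-[x0,y0])+.5)*k
        cv2.polylines(im,[uv.round().astype(np.int32)],True,col,1)
    cv2.imwrite(f'pics/pl_{n}.png',im)
E
```

```text
time: 11.55
tool_pos: [626.3, 224.2, 148.8]
tcp_rot: [64.0, 89.9, 7.3]
ft_force: [0.1, -0.4, -2.4]
finger_gap: 17.9
time: 11.97
tool_pos: [623.9, 220.8, 117.4]
tcp_rot: [-81.8, 89.9, -138.6]
ft_force: [-0.5, 0.3, -1.1]
finger_gap: 18.3
t 11.9667 pos [623.9 220.8 117.4] z [ 0.548 -0.837  0.   ] q [15.1 21.7 81.6 -0.1 76.9 71.9] F [-0.5  0.3 -1.1] gap 18.3
shift [3.1  3.17 2.64] rotv [ 0.0016 -0.0018  0.    ]
[625.30459939 221.39399279 119.44979944] 102.74979944387405
top (array([621.38, 218.54,  54.12]), np.float64(2.37))
side (array([622.36, 217.15,  55.41]), np.float64(1.78))
```

View pics/pl_top.png

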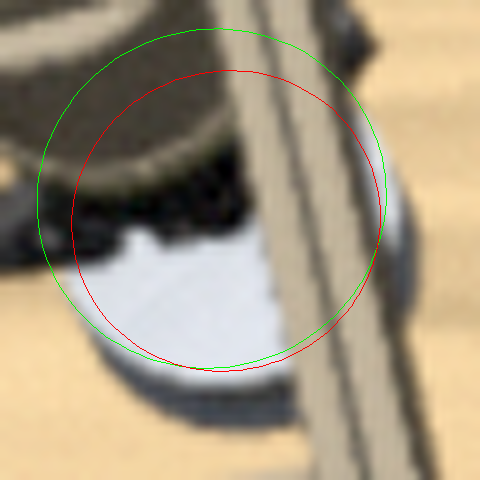

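View pics/pl_side.png

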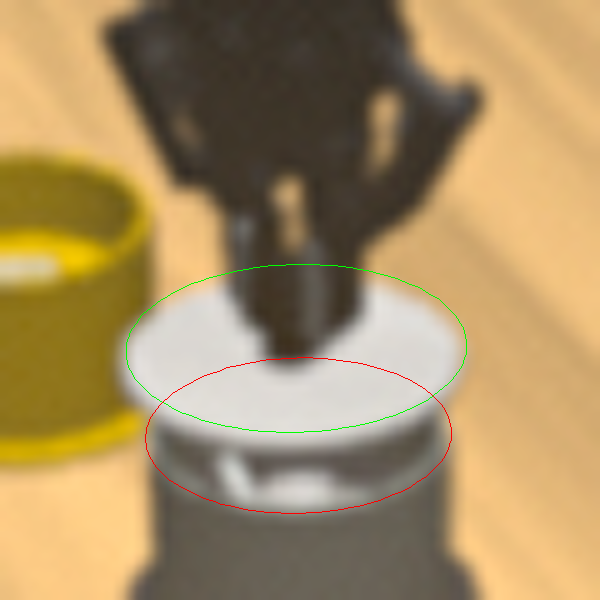

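```bash
for i in 1 2 3; do python3 -m jog '[[[0,0,0],[0,0,0],-1]]'|sed -n 2,4p; done
python3 - <<'E'
from circ import *
for n in('top','side'):
    im=vision.snapshot(n); cv2.imwrite(f'pics/{n}4.png',im[:,:,::-1])
s=r.sense(); z=s['tool_pos'][2]-27.7+11; print(s['tool_pos'],z)
def arc(n,c0,rad,z,lo,hi,sgn):
    # fixed radius fit using only edge angles where visible
    c=np.array(c0,float)
    for _ in range(6):
        e=edgepts(n,'4',c,rad,z,frac=(.85,1.15),sgn=sgn,N=180)
        ang=np.degrees(e[:,0])%360; k=np.zeros(len(ang),bool)
        for l,h in zip(lo,hi): k|=((ang-l)%360)<((h-l)%360)
        e=e[k]; Q=c+np.c_[np.cos(e[:,0]),np.sin(e[:,0])]*(e[:,1]*rad)[:,None]
        q=least_squares(lambda p:np.hypot(*(Q-p).T)-rad,c,loss='soft_l1',f_scale=1); c=q.x
    return c.round(2),np.median(abs(q.fun)).round(2),len(e)
# side: left/front/right edges; image right ~ world (0.918,-0.397), down ~ toward camera (-.33,-.77)
for zz in (z-1.5,z,z+1.5): print('side',zz,arc('side',(624,221),54.3,zz,[130],[30+360],-1))
# top: image right = -y, down=-x ; bottom (down) edge = angle 180
for zz in (z,): print('top',arc('top',(624,221),54.3,zz,[140],[215],-1))
E
```

```text
tool_pos: [625.7, 221.6, 120.1]
tcp_rot: [49.7, 89.8, -7.0]
ft_force: [0.4, 0.1, -1.9]
tool_pos: [625.9, 221.8, 120.2]
tcp_rot: [51.3, 89.8, -5.5]
ft_force: [0.2, 0.3, -2.4]
tool_pos: [625.8, 221.9, 120.0]
tcp_rot: [50.2, 89.8, -6.5]
ft_force: [0.7, -0.3, -2.0]
[625.59896131 221.83688403 119.72041429] 103.02041429015577
side 101.52041429015577 (array([624.78, 220.89]), np.float64(1.26), 130)
side 103.02041429015577 (array([623.6 , 218.23]), np.float64(1.11), 130)
side 104.52041429015577 (array([622.81, 216.04]), np.float64(1.29), 130)
top (array([623.54, 220.96]), np.float64(0.7), 38)
```

```bash
python3 -m jog '[[[0.001,0.001,-0.005],[0,0,0],-1],[[0.0028,0.0028,-0.01],[0,0,0],-1],[[0.0028,0.0028,-0.016],[0,0,0],-1],[[0.0028,0.0028,-0.018],[0,0,0],-1],[[0.0028,0.0028,-0.018],[0,0,0],-1]]'; python3 -m jog '[[[0,0,0],[0,0,0],-1],[[0,0,0],[0,0,0],-1]]';  python3 p2.py '[627,224,98]'
python3 - <<'E'
from h import *
for n in('top','side'):
    im=vision.snapshot(n); cv2.imwrite(f'pics/{n}5.png',im[:,:,::-1])
s=cv2.imread('pics/side5.png')[:,:,::-1]; crop(s,225,140,285,200,9,'pics/s10.png')
E
```

```text
time: 12.83
tool_pos: [627.2, 224.3, 99.5]
tcp_rot: [-69.1, 89.9, -125.8]
ft_force: [0.3, 0.2, -2.1]
finger_gap: 18.6
time: 13.0
tool_pos: [628.2, 224.6, 101.4]
tcp_rot: [34.5, 89.9, -22.2]
ft_force: [0.4, 0.1, -1.7]
finger_gap: 18.5
t 13.0 pos [628.2 224.6 101.4] z [ 0.549 -0.836  0.001] q [15.3 23.1 81.5 -0.1 75.3 72.1] F [ 0.4  0.1 -1.7] gap 18.5
shift [-1.24 -0.58 -3.36] rotv [0.0007 0.0016 0.    ]
```

View pics/s10.png

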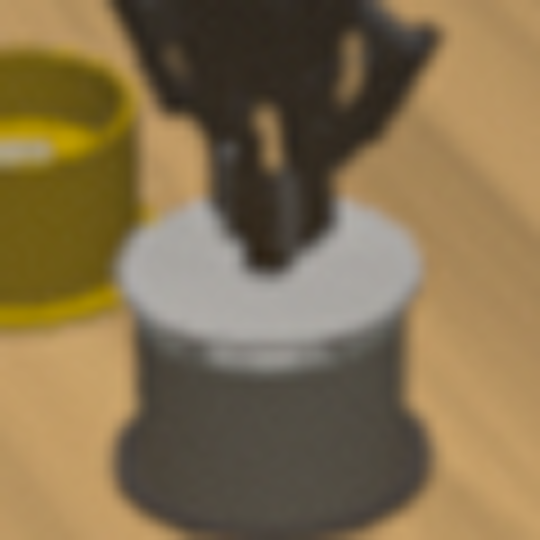

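```bash
python3 -m jog '[[[0,0,-0.0015],[0,0,0],-1],[[0,0,-0.003],[0,0,0],-1],[[0,0,-0.004],[0,0,0],-1],[[0,0,-0.004],[0,0,0],-1],[[0,0,-0.004],[0,0,0],-1]]'|sed -n 2,4p;  python3 -m jog '[[[0,0,-0.0015],[0,0,0],-1],[[0,0,-0.003],[0,0,0],-1],[[0,0,-0.003],[0,0,0],-1],[[0,0,-0.003],[0,0,0],-1],[[0,0,-0.003],[0,0,0],-1]]'|sed -n 2,4p
```

```text
tool_pos: [628.1, 224.5, 97.1]
tcp_rot: [26.9, 89.9, -29.8]
ft_force: [-0.7, 0.6, -2.0]
tool_pos: [628.1, 224.6, 94.2]
tcp_rot: [32.5, 89.9, -24.3]
ft_force: [-0.5, -0.1, -1.5]
```

```bash
python3 -m jog '[[[0,0,-0.001],[0,0,0],-1],[[0,0,-0.002],[0,0,0],-1],[[0,0,-0.002],[0,0,0],-1],[[0,0,-0.002],[0,0,0],-1]]'|sed -n 2,4p;  python3 -m jog '[[[0,0,-0.0005],[0,0,0],-1],[[0,0,-0.001],[0,0,0],-1],[[0,0,-0.001],[0,0,0],-1],[[0,0,-0.001],[0,0,0],-1]]'|sed -n 2,4p
```

```text
tool_pos: [628.1, 224.6, 92.1]
tcp_rot: [28.8, 89.9, -27.9]
ft_force: [-0.2, -0.2, -2.4]
tool_pos: [628.3, 224.6, 91.8]
tcp_rot: [39.3, 89.9, -17.4]
ft_force: [-2.7, -0.9, 4.0]
```

```bash
python3 -m jog '[[[0,0,-0.0003],[0,0,0],-1],[[0,0,-0.0003],[0,0,0],-0.7],[[0,0,-0.0003],[0,0,0],-0.5],[[0,0,-0.0003],[0,0,0],-0.3],[[0,0,-0.0003],[0,0,0],0]]' 20;  python3 -m jog '[[[0,0,0],[0,0,0],0.6],[[0,0,0],[0,0,0],1],[[0,0,0],[0,0,0],1],[[0,0,0.005],[0,0,0],1],[[0,0,0.015],[0,0,0],1]]';python3 -m jog '[[[0,0,0.02],[0,0,0],1],[[0,0,0.05],[0,0,0],1],[[-0.02,-0.02,0.08],[0,0,0],1],[[-0.05,-0.05,0.1],[0,0,0],1],[[-0.08,-0.08,0.12],[0,0,0],1]]';python3 -m jog '[[[-0.025,-0.025,0],[0,0,0],1],[[-0.05,-0.05,0],[0,0,0],1],[[-0.075,-0.075,0],[0,0,0],1],[[-0.1,-0.1,0],[0,0,0],1],[[-0.12,-0.12,0],[0,0,0],1]]'
python3 - <<'E'
from circ import *
for n in('top','side'):
    im=vision.snapshot(n); cv2.imwrite(f'pics/{n}6.png',im[:,:,::-1])
s=r.sense(); print(s['ft_force'],s['finger_gap'])
for n in('top','side'): print(n,fitc(n,'6',(627,224),55,75,sgn=-1,frac=(.85,1.15)))
a=cv2.imread('pics/top6.png')[:,:,::-1];crop(a,300,140,380,220,6,'pics/t11.png');crop(a,130,140,230,220,6,'pics/t12.png')
a=cv2.imread('pics/side6.png')[:,:,::-1];crop(a,225,140,285,200,9,'pics/s11.png')
E
```

```text
time: 15.02
tool_pos: [628.3, 224.6, 90.9]
tcp_rot: [40.9, 89.9, -15.9]
ft_force: [-1.0, -0.5, 0.7]
finger_gap: 40.4
time: 15.43
tool_pos: [627.1, 224.3, 104.8]
tcp_rot: [-77.0, 89.9, -133.7]
ft_force: [0.0, 0.2, -0.3]
finger_gap: 85.3
time: 15.85
tool_pos: [554.9, 151.1, 224.4]
tcp_rot: [55.5, 89.7, -1.2]
ft_force: [0.1, -0.1, 0.6]
finger_gap: 85.3
time: 16.27
tool_pos: [433.5, 30.0, 222.6]
tcp_rot: [36.7, 89.8, -20.0]
ft_force: [-1.2, -1.3, 1.1]
finger_gap: 85.2
[0.68155525 0.14675351 0.72478382] 85.39607281082347
top (array([626.7 , 223.51,  54.31]), np.float64(0.68))
side (array([627.34, 223.54,  55.56]), np.float64(1.35))
```

View pics/t11.png

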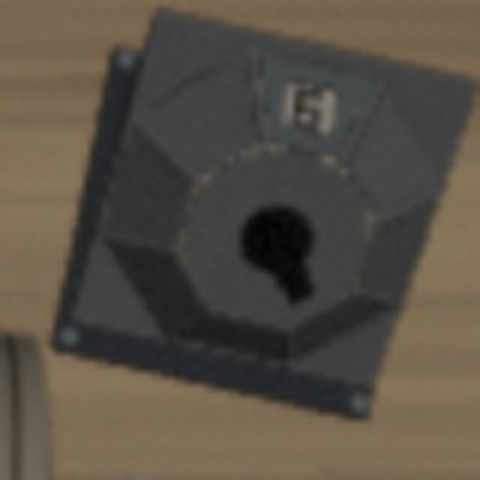

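View pics/t12.png

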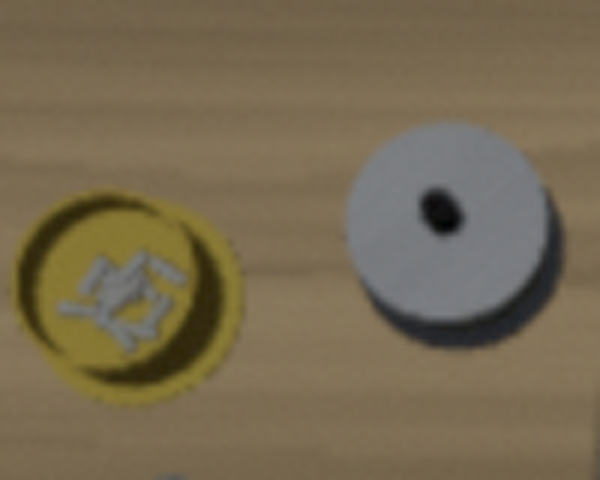

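View pics/s11.png

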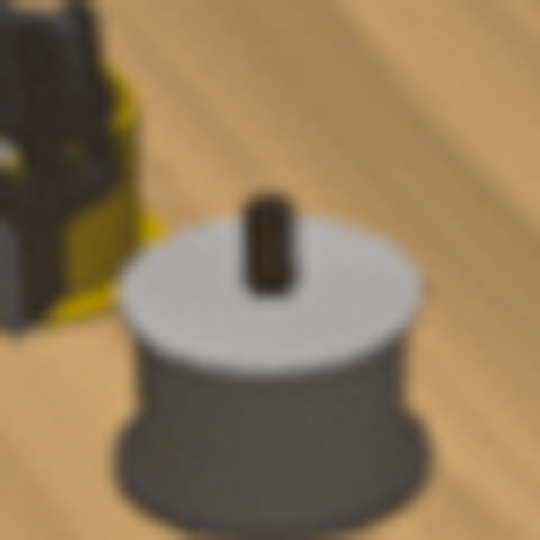

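View pics/side6.png

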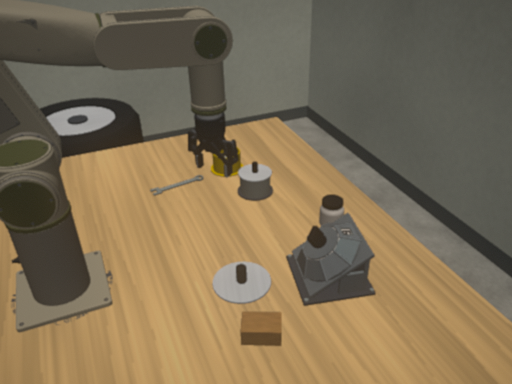

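The cover sits level on the pot: in the side view its disc centre is at about (255,172). Both cameras place it at about (627, 223.5), less than 1 mm from the rim centre I measured earlier. The 6 is in the window, at about (351,158) in the top view, and the jar, wrench and carton haven't moved. The arm is stopped and clear of everything.

```bash
python3 -m jog '[[[0,0,0],[0,0,0],1],[[0,0,0],[0,0,0],1],[[0,0,0],[0,0,0],1]]'; python3 -c "
from bench import order; print(order.hand_in())"
```

```text
time: 16.62
tool_pos: [435.6, 31.8, 222.2]
tcp_rot: [47.5, 89.9, -9.2]
ft_force: [0.3, 0.5, 0.5]
finger_gap: 85.0
the job is handed in; nothing more can be done
None
```

I turned the dial's knob until the 6 stood in the window. I then set the 110 mm cover onto the steel pot by lowering it until it touched, let go and moved the arm clear. I handed the job in at 16.6 s; no verdict was reported.

**Dial:** the last pictures show the 6 close to the middle of the window. The gripper's angle put the drum at 3.92 rad. A rougher fit to the camera image gave 3.97. Both are within tolerance (3.807 to 4.047).

**Drum's starting angle:** my fit gave 2.56 rad, but the blank window at the start points to about 2.75. The bar was probably squared up by the jaws as they closed; this did not affect the end position.

**Cover:** contact came at the height expected for a fully seated cover. Both cameras put its centre within about 1 mm of the measured rim centre, and it looks level; I did not measure its tilt.

**Surroundings:** in the last picture the jar, wrench and carton appear where they were, and the gripper is open and clear. I judged both by eye.

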